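# Open the pressure cap of the bench coolant unit

## Robot

A 6-joint arm with a two-finger parallel gripper is mounted at the origin on the work surface. World frame = base frame: x ahead of the robot, y to its left, z up, the work surface at z = 0. Lengths are in mm, angles in rad, forces in N, time in s.
With the tool pointing down it reaches from about 350 to 875 mm from the base axis. Payload 4.2 kg.
Tool frame: the origin (TCP) lies midway between the tips of the shut fingers; the grasp point (between the pads) lies 19 mm behind it (arm.grasp_offset is the distance from the TCP to the grasp point, in mm); z points along the fingers, y is the direction in which the jaws open and shut (so a half turn about z gives the same grasp; the last joint's range is limited). The gripper opens to 85 mm and grips with 20 to 120 N. Pads are 22 mm wide; open, the fingers measure 114 mm over their backs; the gripper's body (76 mm by 85 mm) begins 54 mm behind the grasp point. The pads swing forward as they close: fully open they stand 13 mm farther back than shut.
Start: joints at [0.259, 0.385, 0.008, 0, -1.194, -0.259], TCP at [624.979, 0.025, 196.412] pointing down, gripper open.
Joint ranges: [-3.14, 3.14], [-1.21, 2.06], [-1.07, 1.41], [-3.16, 2.05], [-2.99, -0.16], [-3.1, 3.1]. Speed limits (rad/s): [2.79, 2.79, 3.14, 3.14, 3.14, 3.14].

## Interface

Orientations are given as a unit quaternion [x, y, z, w].
In Python, from bench import arm gives the robot as it stands.
- The arm moves only by the tool move_arm, never from a script. Its argument "moves" is a list of rows, each an object with "gripper": the gripper's target within -1 to 1 (fully open at 1, half-way at 0, shut at -1); "xyz": the shift along the tool's x, y, z in cm, a list of three; "angular": the turn, a rotation vector about the tool's x, y, z in rad, a list of three. In form: [{"gripper": gripper, "xyz": [dx, dy, dz], "angular": [wx, wy, wz]}, ...]. A call has 1 to 10 rows; each row is the pose to reach, as a shift and turn from the pose commanded when the call began, along the tool's axes at that moment; what a row does not reach only later rows make up. A row lasts 1/8 s, in which the tool goes at most 62.5 mm and 10.7 degrees, less where a joint would pass 70% of its speed; a pose out of reach is approached as far as the arm can. A call with a gripper value outside its range is refused whole. The fingers move at their own pace and stop on an object; the grip force is fixed at half the most. Time passes only in rows, so rows that repeat a pose let the fingers close. It gives the time, the measured TCP pose, the force and the opening at its end, in the units of the state.
- arm.read_state(): the state, without advancing time (a new reading comes with each control period).
- arm.get_image(name): name is "scene" or "side" or "wrist"; returns (picture, depth): 480x640x3 uint8, blue, green, red; 480x640 float32, mm along the optical axis (not along the pixel's ray), 0 where there is no reading.
- arm.get_calibration(name): a dict with "camera_matrix" (3x3 intrinsics, pixels), "R" (3x3) and "t" (3): a world point X has camera coordinates R X + t. Camera axes: x right, y down, z forward; pixel columns grow to the right and rows downward; lengths in mm; the calibration is good to about 2 mm. A picture is of the moment at which its call begins: read the wrist's pose just before it. get_calibration takes no time and is no camera call; for the wrist camera it gives the pose at the moment of the call.
- arm.job_done(): hands the job in, once; it reports no verdict.
The state is a dict: "clock": time; "joints": joint angles; "joint_vel": joint speeds; "joint_efforts": joint torques, N m; "position": TCP position; "ee_rot": TCP orientation; "contact_force": force on the tool from outside, world axes, zero at the start; "wrist_torque": the same for the moment, N m; "gripper_width": finger opening in mm.
Only numpy, scipy, OpenCV 4.12 (cv2) and the standard library are available. Lean on these libraries where they do the work, as an engineer would, in place of code of your own. Each camera call takes 0.05 s, during which the arm holds its last target. There are 200 camera calls.

## Task

Take the pressure cap off the grey coolant unit and set it down gently, handle bar up, in the steel tray. It is a safety cap: turn it anticlockwise to its first stop, push it down there against the spring, keep it pushed down while you turn it on past the stop, then lift it off. Feel for the stops and do not force anything, and leave the meter, circuit board and screwdriver where they lie.

Things in the scene. Friction and masses are not known exactly. Their poses are not given: they have to be found in the camera images.
- tank: Coolant unit, fixed: grey metal case 160 x 160 mm, 110 mm high, a round steel filler neck (56 mm outside diameter) in the middle of its top, rim 150 mm above the table. Origin: centre of the underside, on the neck's axis; z up.
- cap: Metal pressure cap with a black grip bar, 0.12 kg, on the neck at the start. Skirted top 68 mm wide, flat face 26 mm above the origin, skirt edge 6 mm above it; below hangs a stem 30 mm wide with two lugs along x (44 mm over tips, 7 mm wide). Origin: centre of the stem's flat underside, on which it can stand; closed, 140 mm above the table. z: cap axis, up.
- cap_bar (a point): Top centre of the cap's grip bar, 52 mm above the cap's origin, axes as the cap's. The bar is 54 mm long (x), 14 mm thick (y), 26 mm high. From where it is found the cap turns lightly (under 0.15 N m) anticlockwise, seen from above, to a hard first stop 0.15 to 0.8 rad on. The stop's place differs each time, is hidden and in no reading. Before it the cap can be pushed down only 1.5 mm.
- neck_rim (a point): Centre of the neck's rim, axes as the tank's. Hidden bayonet, 2 mm side play. At the first stop (or just short, 0.05 rad) the cap pushes down 7.5 mm to a hard bottom against a spring (6 N plus 1 N/mm); from 4.5 mm down it passes the stop. 0.63 rad past it the cap lifts straight out; hard end stop 0.1 rad on. Let up in between, it catches. Twist under 0.3 N m, push under 20 N: over 40 N of contact harms it.
- tray: Fixed steel parts tray, open on top, empty, outside 160 mm (x) by 200 mm (y), 20 mm high, walls and floor 4 mm thick. Origin: centre of its underside, on the table; its inner floor is 4 mm above.
- meter: Yellow multimeter lying on its back, 190 x 100 x 50 mm, 0.45 kg. Origin: centre of its underside. Leave alone.
- board: Green circuit board 100 x 150 mm on four short brass feet, with white relays, 32 mm high. Origin: its centre, at table height. Leave alone.
- driver: Screwdriver lying on the table beyond the work. Leave alone.

How it is judged:
By the outcome, as a careful person would: the job done as asked, in the order asked, and still so for the second after the job is handed in, with the robot touching nothing.
It also fails if it takes over 67 s, if anything falls off the work surface, if the arm or the gripper's body presses on something with over 40 N, if the wrist force passes 120 N, or if a joint passes its speed limit or range.

## Working session

There is one attempt and no reset: what is moved stays moved. The work goes in short steps, Python scripts to look and compute and a tool call to move; the robot and the scene stay as the last step left them, time stands still between calls to the robot, and variables do not carry over. Pictures are saved under pics/ and viewed, about 8 in all and at most 12, crops included, and the job is handed in when it is done.

Besides the shell and the picture viewer there is one more tool, called as name([rows], argument=value, ...), one row to a line, values as JSON. move_arm: Moves the arm, as the interface text tells. Its arguments: {"type":"object","properties":{"moves":{"type":"array","items":{"type":"object","properties":{"gripper":{"type":"number"},"xyz":{"type":"array","items":{"type":"number"}},"angular":{"type":"array","items":{"type":"number"}}}}}},"required":["moves"]}

```bash
ls; mkdir -p pics
python3 - <<'E'
from bench import arm
import cv2, numpy as np
s=arm.read_state(); print({k:np.round(v,3).tolist() for k,v in s.items()})
ims=[]
for n in("scene","side","wrist"):
    p,d=arm.get_image(n); c=arm.get_calibration(n); np.savez(f"pics/{n}0.npz",p=p,d=d,K=c["camera_matrix"],R=c["R"],t=c["t"])
    cv2.imwrite(f"pics/{n}0.png",p); print(n,np.round(c["camera_matrix"],1).tolist(),np.round(-np.array(c["R"]).T@np.array(c["t"])).tolist())
    ims.append(p)
cv2.imwrite("pics/both0.png",cv2.resize(np.vstack(ims[:2]),(400*2,600*2))[:, :] if 0 else cv2.resize(np.hstack(ims[:2]),(800,300)))
E
```

```text
pics
{'clock': 0.0, 'joints': [0.259, 0.386, 0.007, -0.0, -1.194, -0.259], 'joint_vel': [0.0, 0.001, -0.001, 0.0, -0.0, 0.002], 'joint_efforts': [-0.001, -39.229, 18.84, 4.186, -0.005, 0.0], 'position': [624.32, 0.007, 195.31], 'ee_rot': [-0.707, 0.707, 0.001, -0.001], 'contact_force': [-0.972, -0.596, -0.072], 'wrist_torque': [0.039, -0.004, 0.008], 'gripper_width': 85.528}
scene [[461.3, 0.0, 317.2], [0.0, 461.3, 242.4], [0.0, 0.0, 1.0]] [993.0, 559.0, 574.0]
side [[465.6, 0.0, 316.7], [0.0, 465.6, 248.2], [0.0, 0.0, 1.0]] [366.0, 635.0, 579.0]
wrist [[380.1, 0.0, 320.6], [0.0, 380.1, 237.1], [0.0, 0.0, 1.0]] [625.0, -74.0, 373.0]
```

View pics/scene0.png

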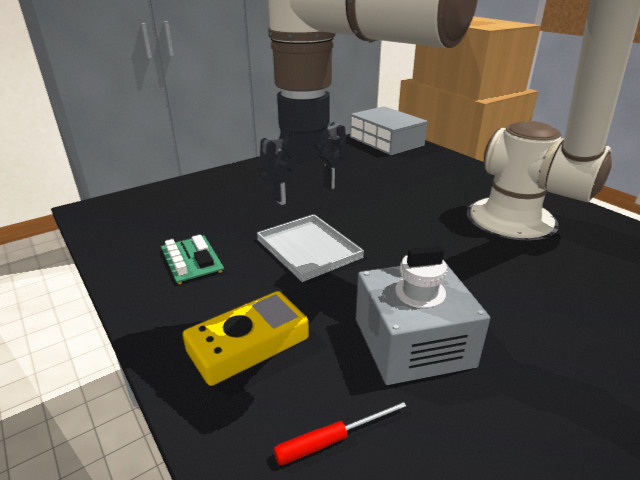

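View pics/wrist0.png

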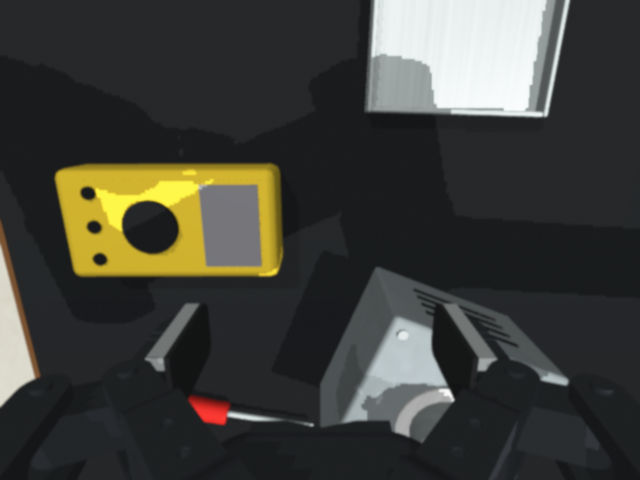

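The scene view shows the tank at about (420,320) with the cap and its black bar at (425,258). The tray is at (310,245), the meter at (245,335), the board at (190,258) and the driver at (340,430). In the wrist view the cap is mostly hidden, at about (430,420).

```bash
cat > h.py <<'E'
import numpy as np, cv2
def load(n):
    f=np.load(n); return f["p"],f["d"],f["K"],f["R"],f["t"]
def cloud(p,d,K,R,t):
    v,u=np.mgrid[:480,:640]; c=np.stack([(u-K[0,2])/K[0,0]*d,(v-K[1,2])/K[1,1]*d,d],-1)
    return (c-t)@R
def rect(P): 
    r=cv2.minAreaRect(P[:,:2].astype(np.float32)); return np.round(r[0],1).tolist(),np.round(r[1],1).tolist(),round(r[2],1)
E
python3 - <<'E'
from h import *
for n in("scene","side"):
    p,d,K,R,t=load(f"pics/{n}0.npz"); X=cloud(p,d,K,R,t); ok=d>0
    hsv=cv2.cvtColor(p,cv2.COLOR_BGR2HSV)
    z=X[...,2]
    print(n,"table z",np.round(np.median(z[ok&(abs(z)<15)]),2))
    near=ok&(X[...,0]>450)&(X[...,0]<950)&(abs(X[...,1])<400)
    # tank top
    def comp(m,k=1,minA=60):
        N,l,s,c=cv2.connectedComponentsWithStats(m.astype(np.uint8))
        for i in sorted(range(1,N),key=lambda i:-s[i,4])[:k]:
            if s[i,4]>minA: P=X[l==i]; print("   ",s[i,4],np.round(c[i]),rect(P),"z",np.round(np.percentile(P[:,2],[5,50,95]),1))
    print(" z110");comp(near&(abs(z-110)<4),2)
    print(" z150");comp(near&(z>145)&(z<172),3)
    print(" z192");comp(near&(abs(z-192)<5),2)
    print(" z166");comp(near&(abs(z-166)<3),2)
    print(" tray");comp(ok&(z>2.5)&(z<23)&(hsv[...,1]<60)&(p[...,1]>60),2)
    print(" yellow");comp(ok&(z>30)&(hsv[...,1]>150)&(abs(hsv[...,0]-26)<8))
    print(" green");comp(ok&(z>2)&(hsv[...,1]>100)&(abs(hsv[...,0]-70)<20))
    print(" red");comp(ok&(z>2)&(hsv[...,1]>150)&(hsv[...,0]<6))
E
python3 -c "
import cv2
p=cv2.imread('pics/scene0.png')[220:320,340:500];q=cv2.imread('pics/side0.png')
cv2.imwrite('pics/c1.png',cv2.resize(p,(800,500),interpolation=cv2.INTER_CUBIC))"
```

```text
scene table z 0.23
 z110
    4520 [420. 304.] ([523.8, 174.9], [162.2, 160.3], 68.4) z [108.1 110.2 112.2]
 z150
    996 [424. 273.] ([530.3, 180.3], [54.2, 70.8], 40.1) z [149.3 165.2 169.3]
 z192
    266 [426. 251.] ([523.5, 174.7], [16.5, 54.4], 63.4) z [187.9 191.6 193. ]
 z166
    520 [425. 269.] ([530.1, 179.9], [53.2, 66.6], 40.1) z [164.5 166.2 167.8]
 tray
    3818 [310. 246.] ([501.1, -179.0], [204.7, 162.6], 88.5) z [ 2.9  4.9 19.6]
    1417 [512. 222.] ([17.1, 9.2], [169.4, 198.9], 26.8) z [ 4.8 11.9 20.6]
 yellow
    148 [217. 328.] ([803.8, 0.4], [32.6, 32.1], 76.4) z [49.  50.4 51.8]
 green
    1004 [193. 261.] ([737.4, -294.1], [169.6, 100.9], 82.3) z [10.2 12.1 14. ]
 red
    1467 [310. 443.] ([780.8, 233.9], [37.3, 100.1], 79.5) z [11.5 23.  26.6]
side table z -2.16
 z110
    6101 [323. 347.] ([523.0, 176.3], [159.8, 159.5], 68.3) z [106.7 108.1 112.1]
 z150
    1347 [326. 313.] ([520.8, 179.8], [69.3, 62.8], 31.1) z [148.  163.5 168.6]
 z192
    299 [328. 289.] ([522.9, 176.5], [14.8, 54.6], 64.3) z [187.8 189.7 191.1]
 z166
    719 [325. 308.] ([521.4, 179.0], [66.4, 60.9], 31.1) z [163.2 164.2 167.2]
 tray
    1700 [122. 133.] ([1541.9, -966.6], [1737.2, 20.1], 90.0) z [ 3.7 13.  22. ]
    1424 [390. 263.] ([501.6, -178.3], [205.5, 161.2], 88.1) z [ 2.9 11.7 18.2]
 yellow
 green
 red
    885 [160. 362.] ([780.1, 240.9], [25.8, 100.9], 80.3) z [10.  20.8 24.5]
```

View pics/side0.png

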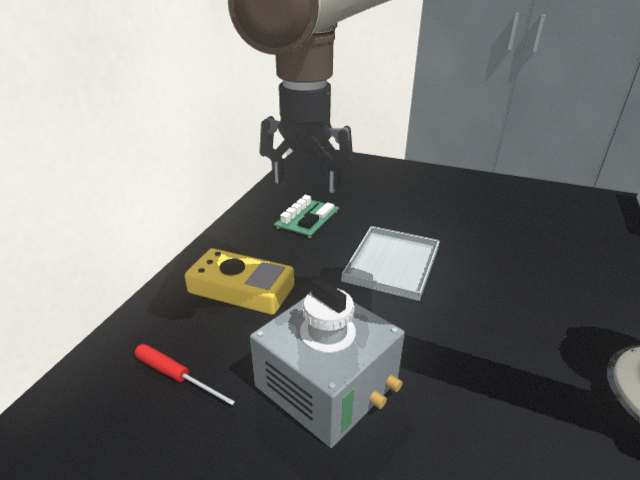

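Both cameras agree. The tank and cap axis is at about (523.2, 175.6), with the bar's long axis at about −26°. The tray centre is at about (501.3, −178.7). Next I move so the wrist camera sits above the cap, with the yaw already turned for the grasp.

move_arm([
  {"gripper":1,"xyz":[0,0,-6.4],"angular":[0,0,0]},
  {"gripper":1,"xyz":[-20.8,16.8,-6.4],"angular":[0,0,-1.115]},
  {"gripper":1,"xyz":[-20.8,16.8,-6.4],"angular":[0,0,-1.115]},
  {"gripper":1,"xyz":[-20.8,16.8,-6.4],"angular":[0,0,-1.115]},
  {"gripper":1,"xyz":[-20.8,16.8,-6.4],"angular":[0,0,-1.115]},
  {"gripper":1,"xyz":[-20.8,16.8,-6.4],"angular":[0,0,-1.115]},
  {"gripper":1,"xyz":[-20.8,16.8,-6.4],"angular":[0,0,-1.115]},
  {"gripper":1,"xyz":[-20.8,16.8,-6.4],"angular":[0,0,-1.115]},
  {"gripper":1,"xyz":[-20.8,16.8,-6.4],"angular":[0,0,-1.115]},
  {"gripper":1,"xyz":[-20.8,16.8,-6.4],"angular":[0,0,-1.115]},
])

```text
clock: 1.4
position: [457.1, 207.7, 260.3]
ee_rot: [0.974, -0.227, -0.0, 0.0]
contact_force: [0.6, -0.6, 0.5]
gripper_width: 85.4
```

Run:
```python
from bench import arm
from h import *
from scipy.spatial.transform import Rotation as Ro
s=arm.read_state(); c=arm.get_calibration("wrist"); p,d=arm.get_image("wrist"); cv2.imwrite("pics/w1.png",p)
print(np.round(s["position"],1),np.round(s["joints"],2),np.round(Ro.from_quat(s["ee_rot"]).as_matrix(),3).tolist())
X=cloud(p,d,c["camera_matrix"],c["R"],c["t"]); z=X[...,2]
n=(d>0)&(np.hypot(X[...,0]-523,X[...,1]-176)<45)
for nm,m in(("bar",n&(abs(z-192)<6)),("face",n&(abs(z-166)<5)),("neck+cap",n&(z>140)),("tank",(d>0)&(abs(z-110)<5))):
    print(nm,m.sum(),rect(X[m]),np.round(np.median(z[m]),1))
    P=X[m&(abs(z-np.median(z[m]))<3)][:,:2]; w,V=np.linalg.eigh(np.cov(P.T)); print("  mean",P.mean(0).round(1),"axis",np.degrees(np.arctan2(V[1,1],V[0,1])).round(1))
```

```text
[457.1 207.7 260.3] [ 0.75  0.13 -0.18 -0.   -1.26  0.36] [[0.897, -0.442, -0.0], [-0.442, -0.897, -0.0], [-0.0, 0.0, -1.0]]
bar 2003 ([522.4, 174.2], [13.6, 53.9], 64.3) 192.2
  mean [522.9 173.8] axis 154.4
face 5920 ([522.2, 174.9], [68.7, 69.4], 64.1) 166.3
  mean [523.1 173.7] axis 64.6
neck+cap 8069 ([522.3, 174.2], [69.9, 70.2], 69.9) 166.6
  mean [523.1 173.7] axis 64.6
tank 30465 ([522.3, 174.7], [159.6, 160.5], 68.0) 110.3
  mean [528.5 171.2] axis 70.4
```

View pics/w1.png

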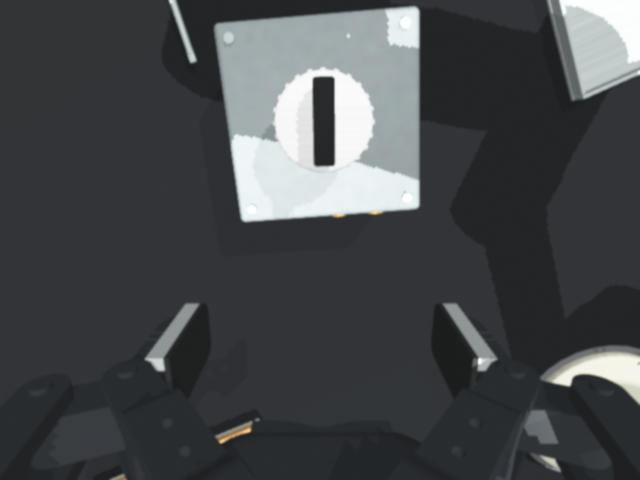

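The wrist view shows the bar at (323,122), lined up with the tool's x axis. It gives the centre as (522.4, 174.4), within about 1.5 mm of the fixed cameras, so I use (522.7, 174.9). Now I move over it and go down.

move_arm([
  {"gripper":1,"xyz":[3.7,0,1.5],"angular":[0,0,0]},
  {"gripper":1,"xyz":[7.35,0.05,2.5],"angular":[0,0,0]},
  {"gripper":1,"xyz":[7.35,0.05,2.5],"angular":[0,0,0]},
  {"gripper":1,"xyz":[7.35,0.05,5],"angular":[0,0,0]},
  {"gripper":1,"xyz":[7.35,0.05,7.5],"angular":[0,0,0]},
  {"gripper":1,"xyz":[7.35,0.05,9.1],"angular":[0,0,0]},
  {"gripper":1,"xyz":[7.35,0.05,9.1],"angular":[0,0,0]},
  {"gripper":1,"xyz":[7.35,0.05,9.1],"angular":[0,0,0]},
])

```text
clock: 2.45
position: [523.4, 175.6, 170.6]
ee_rot: [0.974, -0.226, 0.001, -0.001]
contact_force: [0.5, 0.6, -1.4]
gripper_width: 85.5
```

move_arm([
  {"gripper":0,"xyz":[0,0,0],"angular":[0,0,0]},
  {"gripper":-0.5,"xyz":[0,0,0],"angular":[0,0,0]},
  {"gripper":-1,"xyz":[0,0,0],"angular":[0,0,0]},
  {"gripper":-1,"xyz":[0,0,0],"angular":[0,0,0]},
  {"gripper":-1,"xyz":[0,0,0],"angular":[0,0,0]},
  {"gripper":-1,"xyz":[0,0,0],"angular":[0,0,0]},
  {"gripper":-1,"xyz":[0,0,0],"angular":[0,0,0]},
  {"gripper":-1,"xyz":[0,0,0],"angular":[0,0,0]},
])

```text
clock: 3.45
position: [522.8, 175.2, 169.4]
ee_rot: [0.974, -0.226, -0.0, -0.0]
contact_force: [0.1, -0.2, -0.1]
gripper_width: -0.2
```

```bash
cat > st.py <<'E'
from bench import arm
import numpy as np
from scipy.spatial.transform import Rotation as Ro
s=arm.read_state(); r=Ro.from_quat(s["ee_rot"]).as_matrix()
print(round(s["clock"],2),"pos",np.round(s["position"],2),"yaw",round(float(np.arctan2(r[1,0],r[0,0])),4),"tilt",np.round(r[:2,2],4),"F",np.round(s["contact_force"],2),"T",np.round(s["wrist_torque"],3),"w",round(float(s["gripper_width"]),1),"q6",round(float(s["joints"][5]),3),round(float(s["joint_efforts"][5]),3))
E
python3 st.py
```

```text
3.45 pos [522.77 175.24 169.42] yaw -0.4558 tilt [0. 0.] F [ 0.05 -0.21 -0.07] T [-0.022  0.01   0.005] w -0.2 q6 0.498 -0.0
```

The gripper shut to 0 mm without catching the bar, so I look before doing anything else.

Run:
```python
from bench import arm
from h import *
P=[]
for n in("scene","side"):
    p,d=arm.get_image(n); c=arm.get_calibration(n); np.savez(f"pics/{n}2.npz",p=p,d=d,K=c["camera_matrix"],R=c["R"],t=c["t"])
    K,R,t=c["camera_matrix"],c["R"],c["t"]; q=K@(np.array(R)@np.array([523,175,185.])+t); u,v=(q[:2]/q[2]).astype(int); print(u,v)
    P.append(cv2.resize(p[v-75:v+75,u-50:u+50],(400,600),interpolation=cv2.INTER_CUBIC))
cv2.imwrite("pics/c2.png",np.hstack(P))
```

```text
425 253
328 290
```

View pics/c2.png

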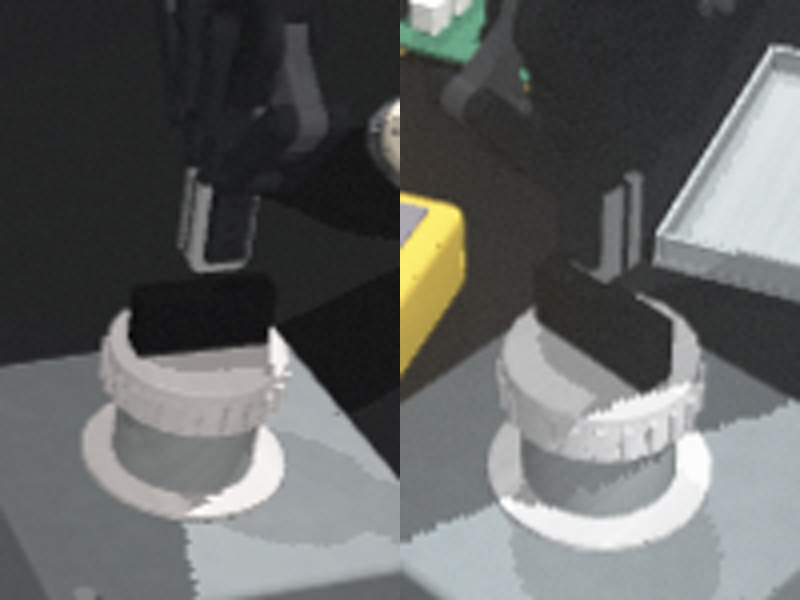

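Both crops show the shut fingers beyond the bar, above and behind it rather than around it. I measure the fingertips from depth.

Run:
```python
from h import *
for n,box in(("scene",(375,178,525,328)),("side",(278,215,378,365))):
    p,d,K,R,t=load(f"pics/{n}2.npz"); X=cloud(p,d,K,R,t)
    u0,v0=box[0],box[1]
    for (cx,cy) in ([(215,225),(190,200),(230,260),(200,262),(205,310),(220,180)] if n=="scene" else [(215,230),(235,220),(212,270),(230,190),(190,310)]):
        u=(425 if n=="scene" else 328)-50+cx//4; v=(253 if n=="scene" else 290)-75+cy//4
        print(n,(cx,cy),(u,v),X[v,u].round(0),p[v,u])
    m=(d>0)&(np.hypot(X[...,0]-523,X[...,1]-175)<90)&(X[...,2]>196)&(X[...,2]<240)
    P=X[m]; 
    for a in range(194,240,6):
        Q=P[abs(P[:,2]-a)<3]
        if len(Q): print("  z",a,len(Q),np.median(Q[:,:2],0).round(0),Q[:,:2].min(0).round(0),Q[:,:2].max(0).round(0))
from bench import arm
print(arm.grasp_offset, np.round(arm.read_state()["position"],1))
c=arm.get_calibration("wrist"); print(np.round(-np.array(c["R"]).T@c["t"],1))
```

```text
scene (215, 225) (428, 234) [535. 183. 228.] [33 31 28]
scene (190, 200) (422, 228) [531. 168. 229.] [76 76 75]
scene (230, 260) (432, 243) [528. 187. 212.] [72 69 69]
scene (200, 262) (425, 243) [534. 179. 210.] [122 122 122]
scene (205, 310) (426, 255) [526. 178. 186.] [22 20 22]
scene (220, 180) (430, 223) [548. 194. 256.] [37 34 32]
  z 206 26 [527. 181.] [517. 166.] [535. 186.]
  z 212 49 [533. 179.] [515. 164.] [536. 190.]
  z 218 62 [532. 185.] [523. 165.] [536. 192.]
  z 224 61 [532. 185.] [517. 166.] [536. 191.]
  z 230 61 [532. 185.] [515. 166.] [537. 192.]
  z 236 65 [533. 184.] [516. 165.] [536. 193.]
side (215, 230) (331, 272) [516. 187. 226.] [123 121 118]
side (235, 220) (336, 270) [512. 178. 224.] [120 120 116]
side (212, 270) (331, 282) [516. 186. 209.] [122 121 119]
side (230, 190) (335, 262) [513. 181. 238.] [76 75 71]
side (190, 310) (325, 292) [525. 182. 187.] [45 49 47]
  z 200 3 [528. 182.] [520. 178.] [534. 185.]
  z 206 33 [517. 185.] [511. 175.] [533. 188.]
  z 212 68 [518. 186.] [510. 169.] [535. 192.]
  z 218 84 [520. 186.] [511. 166.] [536. 192.]
  z 224 85 [521. 187.] [511. 167.] [535. 192.]
  z 230 88 [520. 186.] [511. 168.] [535. 192.]
  z 236 62 [517. 187.] [511. 170.] [529. 193.]
18.700000000000003 [522.8 175.2 169.4]
[589.5 142.8 347.2]
```

Run:
```python
from h import *
from bench import arm
for n,T in(("scene0",(624,0)),("side0",(624,0)),("scene2",(523,175)),("side2",(523,175))):
    p,d,K,R,t=load(f"pics/{n}.npz"); X=cloud(p,d,K,R,t)
    m=(d>0)&(np.hypot(X[...,0]-T[0],X[...,1]-T[1])<75)&(X[...,2]>196)&(X[...,2]<420)
    P=X[m]; print(n)
    for a in range(197,330,8):
        Q=P[abs(P[:,2]-a)<4]
        if len(Q): print("  z",a,len(Q),Q[:,:2].min(0).round(0),Q[:,:2].max(0).round(0))
c=arm.get_calibration("wrist"); p,d=arm.get_image("wrist"); np.savez("pics/w2.npz",p=p,d=d,K=c["camera_matrix"],R=c["R"],t=c["t"])
X=cloud(p,d,c["camera_matrix"],c["R"],c["t"]); m=(d>0)&(np.hypot(X[...,0]-523,X[...,1]-175)<60)
print("wrist z hist",np.histogram(X[m][:,2],np.arange(100,260,8)))
```

```text
scene0
  z 245 44 [576.  -9.] [675.  13.]
  z 253 111 [569.  -9.] [682.  13.]
  z 261 121 [569.  -9.] [682.  14.]
  z 269 124 [568.  -9.] [682.  13.]
  z 277 119 [569.  -9.] [682.  13.]
  z 285 103 [559. -11.] [687.  15.]
  z 293 247 [551. -12.] [699.  16.]
  z 301 324 [552. -14.] [699.  19.]
  z 309 414 [553. -16.] [698.  21.]
  z 317 382 [554. -17.] [698.  20.]
  z 325 345 [554. -12.] [697.  21.]
side0
  z 237 1 [669.  -6.] [669.  -6.]
  z 245 59 [573.  -8.] [677.  15.]
  z 253 106 [569.  -9.] [682.  15.]
  z 261 104 [569.  -8.] [681.  14.]
  z 269 115 [569.  -8.] [681.  15.]
  z 277 109 [568. -10.] [682.  15.]
  z 285 119 [555.  -9.] [696.  18.]
  z 293 302 [551. -11.] [697.  17.]
  z 301 307 [551. -13.] [697.  21.]
  z 309 423 [552. -16.] [697.  22.]
  z 317 343 [553. -13.] [696.  22.]
  z 325 366 [554. -11.] [696.  23.]
scene2
  z 205 26 [517. 166.] [535. 186.]
  z 213 69 [515. 164.] [536. 192.]
  z 221 79 [517. 165.] [536. 191.]
  z 229 85 [515. 166.] [537. 192.]
  z 237 87 [516. 161.] [536. 193.]
  z 245 33 [523. 162.] [540. 191.]
  z 253 131 [516. 142.] [550. 211.]
  z 261 14
[... 477 characters left out ...]
. 170.] [529. 193.]
  z 245 91 [500. 156.] [538. 209.]
  z 253 279 [497. 149.] [548. 214.]
  z 261 221 [495. 146.] [548. 219.]
  z 269 339 [492. 139.] [553. 224.]
  z 277 302 [489. 132.] [558. 230.]
  z 285 365 [486. 129.] [560. 237.]
  z 293 561 [486. 124.] [561. 238.]
  z 301 395 [491. 130.] [550. 233.]
  z 309 444 [497. 144.] [549. 221.]
  z 317 220 [511. 178.] [548. 219.]
  z 325 128 [520. 197.] [548. 214.]
wrist z hist (array([    1, 12490,    22,     0,     0,    18,   339,   623,  8311,
         136,   147,  1718,     0,   146,   646,   766,   876,  1176,
        1946]), array([100, 108, 116, 124, 132, 140, 148, 156, 164, 172, 180, 188, 196,
       204, 212, 220, 228, 236, 244, 252]))
```

All three cameras agree that the fingertips really sit about 35 mm behind the reported TCP. Shut, the tips are at about z 204 with 169.4 reported; open, they are at about 243 with 195.3 reported. The xy position agrees with the cap. I open, go down a further 34 mm, and close again.

move_arm([
  {"gripper":1,"xyz":[0,0,0],"angular":[0,0,0]},
  {"gripper":1,"xyz":[0,0,0],"angular":[0,0,0]},
  {"gripper":1,"xyz":[0,0,0],"angular":[0,0,0]},
  {"gripper":1,"xyz":[0,0,0],"angular":[0,0,0]},
  {"gripper":1,"xyz":[0,0,0],"angular":[0,0,0]},
  {"gripper":1,"xyz":[0,0,0],"angular":[0,0,0]},
])

```text
clock: 4.35
position: [522.7, 175.2, 169.4]
ee_rot: [0.974, -0.226, -0.0, 0.0]
contact_force: [-0.9, 0.3, 0.7]
gripper_width: 85.3
```

move_arm([
  {"gripper":1,"xyz":[0,0.05,1],"angular":[0,0,0]},
  {"gripper":1,"xyz":[0,0.05,2],"angular":[0,0,0]},
  {"gripper":1,"xyz":[0,0.05,3],"angular":[0,0,0]},
  {"gripper":1,"xyz":[0,0.05,3.4],"angular":[0,0,0]},
  {"gripper":1,"xyz":[0,0.05,3.4],"angular":[0,0,0]},
])

```text
clock: 4.97
position: [522.4, 174.7, 135.0]
ee_rot: [0.974, -0.226, -0.0, 0.0]
contact_force: [-0.5, -0.9, 0.0]
gripper_width: 85.5
```

```bash
python3 st.py
python3 - <<'E'
from bench import arm
from h import *
for n in("scene","side"):
    p,d=arm.get_image(n); c=arm.get_calibration(n); X=cloud(p,d,c["camera_matrix"],c["R"],c["t"])
    L=np.c_[X[...,0].ravel()-522.7,X[...,1].ravel()-175]; a=np.array([-.442,-.897]); y=L@a; x=L@np.array([.897,-.442])
    z=X[...,2].ravel()
    for s in(1,-1):
        m=(d.ravel()>0)&(y*s>37)&(y*s<60)&(abs(x)<20)&(z>160)&(z<230)
        print(n,s,m.sum(),"zmin",np.round(np.percentile(z[m],[0,3,10]),1) if m.sum() else None, "y",np.round(np.percentile(y[m],[1,99]),1) if m.sum() else None,"x",np.round(np.percentile(x[m],[1,99]),1) if m.sum() else None)
E
```

```text
4.97 pos [522.45 174.7  134.98] yaw -0.4557 tilt [-0.0006 -0.0005] F [-0.46 -0.85  0.03] T [-0.054  0.045 -0.02 ] w 85.5 q6 0.498 -0.0
scene 1 355 zmin [183.  185.5 188.8] y [40.4 49.9] x [-10.3  12.8]
scene -1 337 zmin [183.  185.2 190.3] y [-57.8 -43.8] x [-9.1 13.6]
side 1 448 zmin [180.8 183.8 188. ] y [39.6 54.8] x [-13.2  10.6]
side -1 400 zmin [182.  185.9 190.8] y [-59.  -44.3] x [-13.5   6.6]
```

Open tips are at z ≈ 183, so about 170 when shut, and they straddle the bar. Closing.

move_arm([
  {"gripper":0,"xyz":[0,0,0],"angular":[0,0,0]},
  {"gripper":-0.4,"xyz":[0,0,0],"angular":[0,0,0]},
  {"gripper":-1,"xyz":[0,0,0],"angular":[0,0,0]},
  {"gripper":-1,"xyz":[0,0,0],"angular":[0,0,0]},
  {"gripper":-1,"xyz":[0,0,0],"angular":[0,0,0]},
  {"gripper":-1,"xyz":[0,0,0],"angular":[0,0,0]},
  {"gripper":-1,"xyz":[0,0,0],"angular":[0,0,0]},
])

```text
clock: 5.95
position: [522.6, 174.7, 135.7]
ee_rot: [0.974, -0.226, 0.0, 0.0]
contact_force: [-1.1, -1.1, 2.9]
gripper_width: 12.3
```

```bash
python3 st.py
```

```text
5.95 pos [522.58 174.71 135.65] yaw -0.4557 tilt [ 0.0002 -0.0001] F [-1.11 -1.06  2.91] T [-0.14   0.242  0.005] w 12.3 q6 0.498 0.008
```

Gripped at 12.3 mm with low forces. Now I turn anticlockwise and feel for the stop; the first 0.12 rad is certainly free.

move_arm([
  {"gripper":-1,"xyz":[0,0,0],"angular":[0,0,-0.04]},
  {"gripper":-1,"xyz":[0,0,0],"angular":[0,0,-0.08]},
  {"gripper":-1,"xyz":[0,0,0],"angular":[0,0,-0.12]},
  {"gripper":-1,"xyz":[0,0,0],"angular":[0,0,-0.12]},
])

```text
clock: 6.45
position: [522.8, 174.9, 135.7]
ee_rot: [0.986, -0.167, 0.0, -0.0]
contact_force: [0.2, 0.3, 2.0]
gripper_width: 12.7
```

```bash
python3 st.py
```

```text
6.45 pos [522.82 174.87 135.66] yaw -0.3361 tilt [0.0007 0.0002] F [0.21 0.3  2.04] T [0.018 0.105 0.003] w 12.7 q6 0.618 0.033
```

move_arm([
  {"gripper":-1,"xyz":[0,0,0],"angular":[0,0,-0.04]},
  {"gripper":-1,"xyz":[0,0,0],"angular":[0,0,-0.04]},
])

```text
clock: 6.7
position: [522.8, 174.9, 135.7]
ee_rot: [0.989, -0.148, 0.0, -0.0]
contact_force: [-0.1, 0.1, 2.1]
gripper_width: 13.0
```

```bash
python3 st.py
```

```text
6.7 pos [522.84 174.9  135.65] yaw -0.2966 tilt [0.0007 0.0003] F [-0.09  0.09  2.14] T [0.001 0.046 0.036] w 13.0 q6 0.657 0.054
```

move_arm([
  {"gripper":-1,"xyz":[0,0,0],"angular":[0,0,-0.02]},
  {"gripper":-1,"xyz":[0,0,0],"angular":[0,0,-0.04]},
  {"gripper":-1,"xyz":[0,0,0],"angular":[0,0,-0.04]},
])

```text
clock: 7.08
position: [522.8, 174.9, 135.6]
ee_rot: [0.992, -0.127, 0.0, -0.0]
contact_force: [1.0, -0.3, 3.2]
gripper_width: 12.5
```

```bash
python3 st.py
```

```text
7.08 pos [522.81 174.92 135.64] yaw -0.2556 tilt [0.0007 0.0003] F [ 1.01 -0.3   3.2 ] T [ 0.046 -0.044  0.006] w 12.5 q6 0.698 0.03
```

move_arm([
  {"gripper":-1,"xyz":[0,0,0],"angular":[0,0,-0.025]},
  {"gripper":-1,"xyz":[0,0,0],"angular":[0,0,-0.05]},
  {"gripper":-1,"xyz":[0,0,0],"angular":[0,0,-0.05]},
])

```text
clock: 7.45
position: [522.7, 174.9, 135.6]
ee_rot: [0.995, -0.103, 0.0, -0.0]
contact_force: [1.1, 0.0, 3.5]
gripper_width: 12.8
```

```bash
python3 st.py
```

```text
7.45 pos [522.75 174.89 135.6 ] yaw -0.2055 tilt [0.0005 0.0003] F [1.1  0.01 3.45] T [ 0.09  -0.108 -0.066] w 12.8 q6 0.748 0.041
```

move_arm([
  {"gripper":-1,"xyz":[0,0,0],"angular":[0,0,-0.03]},
  {"gripper":-1,"xyz":[0,0,0],"angular":[0,0,-0.03]},
])

```text
clock: 7.7
position: [522.7, 174.9, 135.6]
ee_rot: [0.996, -0.088, 0.0, -0.0]
contact_force: [-0.2, -0.2, 4.4]
gripper_width: 13.0
```

```bash
python3 st.py
```

```text
7.7 pos [522.7  174.89 135.57] yaw -0.1753 tilt [0.0004 0.0002] F [-0.15 -0.19  4.4 ] T [ 0.046 -0.062  0.015] w 13.0 q6 0.778 0.05
```

move_arm([
  {"gripper":-1,"xyz":[0,0,0],"angular":[0,0,-0.025]},
  {"gripper":-1,"xyz":[0,0,0],"angular":[0,0,-0.05]},
  {"gripper":-1,"xyz":[0,0,0],"angular":[0,0,-0.05]},
])

```text
clock: 8.07
position: [522.6, 174.8, 135.4]
ee_rot: [0.998, -0.063, 0.0, 0.0]
contact_force: [0.3, 0.3, 5.0]
gripper_width: 12.7
```

```bash
python3 st.py
```

```text
8.07 pos [522.59 174.77 135.44] yaw -0.1255 tilt [ 0.0001 -0.    ] F [0.26 0.3  4.96] T [ 0.056 -0.098  0.007] w 12.7 q6 0.828 0.052
```

move_arm([
  {"gripper":-1,"xyz":[0,0,0],"angular":[0,0,-0.02]},
  {"gripper":-1,"xyz":[0,0,0],"angular":[0,0,-0.04]},
  {"gripper":-1,"xyz":[0,0,0],"angular":[0,0,-0.04]},
])

```text
clock: 8.45
position: [522.6, 174.3, 135.4]
ee_rot: [0.999, -0.043, -0.0, 0.0]
contact_force: [1.3, -2.6, 5.4]
gripper_width: 13.1
```

```bash
python3 st.py
```

```text
8.45 pos [522.55 174.26 135.45] yaw -0.0857 tilt [-0.0001 -0.0008] F [ 1.34 -2.58  5.41] T [-0.769 -0.391 -0.077] w 13.1 q6 0.868 0.114
```

There is a lateral load and the j6 effort has doubled, which looks like the stop at about 0.37 rad. One small confirming step.

move_arm([
  {"gripper":-1,"xyz":[0,0,0],"angular":[0,0,-0.015]},
  {"gripper":-1,"xyz":[0,0,0],"angular":[0,0,-0.015]},
])

```text
clock: 8.7
position: [522.5, 174.1, 135.4]
ee_rot: [0.999, -0.035, -0.0, 0.001]
contact_force: [2.3, -4.1, 5.0]
gripper_width: 13.2
```

```bash
python3 st.py
```

```text
8.7 pos [522.51 174.15 135.42] yaw -0.0708 tilt [-0.0003 -0.0011] F [ 2.31 -4.08  5.  ] T [-1.353 -0.602 -0.162] w 13.2 q6 0.883 0.153
```

The stop is confirmed at about 0.37 rad (−0.16 N m). I back off 0.02 rad to relax the side load, then push down in stages.

move_arm([
  {"gripper":-1,"xyz":[0,0,0],"angular":[0,0,0.02]},
  {"gripper":-1,"xyz":[0,0,0.1],"angular":[0,0,0.02]},
  {"gripper":-1,"xyz":[0,0,0.2],"angular":[0,0,0.02]},
  {"gripper":-1,"xyz":[0,0,0.3],"angular":[0,0,0.02]},
  {"gripper":-1,"xyz":[0,0,0.3],"angular":[0,0,0.02]},
])

```text
clock: 9.32
position: [522.5, 174.4, 132.9]
ee_rot: [0.999, -0.045, -0.0, 0.0]
contact_force: [1.0, -4.6, 6.9]
gripper_width: 12.9
```

```bash
python3 st.py
```

```text
9.32 pos [522.45 174.44 132.94] yaw -0.0909 tilt [-0.0001 -0.0007] F [ 1.04 -4.58  6.95] T [-1.4   -0.252 -0.042] w 12.9 q6 0.863 0.032
```

It went down 2.5 mm at 7 N, past the 1.5 mm limit, so the spring is giving. Continuing.

move_arm([
  {"gripper":-1,"xyz":[0,0,0.1],"angular":[0,0,0]},
  {"gripper":-1,"xyz":[0,0,0.2],"angular":[0,0,0]},
  {"gripper":-1,"xyz":[0,0,0.3],"angular":[0,0,0]},
  {"gripper":-1,"xyz":[0,0,0.35],"angular":[0,0,0]},
  {"gripper":-1,"xyz":[0,0,0.35],"angular":[0,0,0]},
])

```text
clock: 9.95
position: [522.5, 174.4, 130.1]
ee_rot: [0.999, -0.045, 0.0, 0.0]
contact_force: [-1.5, -4.8, 10.5]
gripper_width: 13.2
```

```bash
python3 st.py
```

```text
9.95 pos [522.54 174.43 130.13] yaw -0.0904 tilt [ 0.0004 -0.0008] F [-1.48 -4.83 10.49] T [-1.443  0.169  0.058] w 13.2 q6 0.863 -0.019
```

move_arm([
  {"gripper":-1,"xyz":[0,0.04,0.07],"angular":[0,0,0]},
  {"gripper":-1,"xyz":[0,0.06,0.13],"angular":[0,0,0]},
  {"gripper":-1,"xyz":[0,0.06,0.13],"angular":[0,0,0]},
])

```text
clock: 10.32
position: [522.6, 174.3, 129.1]
ee_rot: [0.999, -0.045, 0.0, -0.0]
contact_force: [-1.3, -4.2, 10.7]
gripper_width: 12.6
```

```bash
python3 st.py
```

```text
10.32 pos [522.62 174.35 129.06] yaw -0.0903 tilt [0.001  0.0002] F [-1.31 -4.24 10.66] T [-1.083  0.394  0.101] w 12.6 q6 0.864 -0.023
```

About 6.5 mm down at 11 N. Turning past the stop in a small step first.

move_arm([
  {"gripper":-1,"xyz":[0,0.03,0],"angular":[0,0,-0.03]},
  {"gripper":-1,"xyz":[0,0.03,0],"angular":[0,0,-0.06]},
  {"gripper":-1,"xyz":[0,0.03,0],"angular":[0,0,-0.06]},
])

```text
clock: 10.7
position: [522.8, 174.7, 129.1]
ee_rot: [1.0, -0.015, 0.001, -0.001]
contact_force: [-1.3, -1.5, 11.6]
gripper_width: 12.8
```

```bash
python3 st.py
```

```text
10.7 pos [522.8  174.68 129.05] yaw -0.0302 tilt [0.0016 0.0013] F [-1.26 -1.5  11.65] T [-0.592  0.418  0.021] w 12.8 q6 0.924 0.02
```

Past the stop with no twist load. I keep it pressed and turn on.

move_arm([
  {"gripper":-1,"xyz":[0,0,0],"angular":[0,0,-0.04]},
  {"gripper":-1,"xyz":[0,0,0],"angular":[0,0,-0.08]},
  {"gripper":-1,"xyz":[0,0,0],"angular":[0,0,-0.12]},
  {"gripper":-1,"xyz":[0,0,0],"angular":[0,0,-0.12]},
])

```text
clock: 11.2
position: [523.1, 175.1, 129.1]
ee_rot: [0.999, 0.045, 0.001, -0.001]
contact_force: [-2.2, -1.0, 10.7]
gripper_width: 12.6
```

```bash
python3 st.py
```

```text
11.2 pos [523.06 175.14 129.14] yaw 0.0899 tilt [0.0023 0.0022] F [-2.21 -1.02 10.68] T [-0.247  0.384  0.018] w 12.6 q6 1.044 0.031
```

move_arm([
  {"gripper":-1,"xyz":[0,0,0],"angular":[0,0,-0.05]},
  {"gripper":-1,"xyz":[0,0,0],"angular":[0,0,-0.1]},
  {"gripper":-1,"xyz":[0,0,0],"angular":[0,0,-0.15]},
  {"gripper":-1,"xyz":[0,0,0],"angular":[0,0,-0.2]},
  {"gripper":-1,"xyz":[0,0,0],"angular":[0,0,-0.2]},
])

```text
clock: 11.82
position: [523.1, 175.3, 129.2]
ee_rot: [0.99, 0.145, 0.001, -0.001]
contact_force: [-1.0, -0.6, 10.7]
gripper_width: 12.5
```

```bash
python3 st.py
```

```text
11.82 pos [523.14 175.27 129.17] yaw 0.2901 tilt [0.0026 0.0024] F [-0.96 -0.57 10.67] T [-0.174  0.386  0.03 ] w 12.5 q6 1.244 0.036
```

move_arm([
  {"gripper":-1,"xyz":[0,0,0],"angular":[0,0,-0.05]},
  {"gripper":-1,"xyz":[0,0,0],"angular":[0,0,-0.1]},
  {"gripper":-1,"xyz":[0,0,0],"angular":[0,0,-0.15]},
  {"gripper":-1,"xyz":[0,0,0],"angular":[0,0,-0.2]},
  {"gripper":-1,"xyz":[0,0,0],"angular":[0,0,-0.2]},
])

```text
clock: 12.45
position: [523.1, 175.2, 129.2]
ee_rot: [0.97, 0.243, 0.001, -0.001]
contact_force: [-0.6, -1.2, 10.2]
gripper_width: 12.8
```

```bash
python3 st.py
```

```text
12.45 pos [523.1  175.22 129.18] yaw 0.49 tilt [0.0025 0.0023] F [-0.57 -1.2  10.17] T [-0.164  0.374 -0.034] w 12.8 q6 1.444 0.039
```

move_arm([
  {"gripper":-1,"xyz":[0,0,0],"angular":[0,0,-0.03]},
  {"gripper":-1,"xyz":[0,0,0],"angular":[0,0,-0.06]},
  {"gripper":-1,"xyz":[0,0,0],"angular":[0,0,-0.06]},
])

```text
clock: 12.82
position: [523.1, 175.2, 129.2]
ee_rot: [0.962, 0.271, 0.001, -0.001]
contact_force: [-0.6, -0.3, 10.7]
gripper_width: 12.7
```

```bash
python3 st.py
```

```text
12.82 pos [523.07 175.19 129.16] yaw 0.5499 tilt [0.0023 0.0022] F [-0.6  -0.31 10.69] T [-0.236  0.422 -0.022] w 12.7 q6 1.504 0.03
```

move_arm([
  {"gripper":-1,"xyz":[0,0,0],"angular":[0,0,-0.03]},
  {"gripper":-1,"xyz":[0,0,0],"angular":[0,0,-0.03]},
])

```text
clock: 13.08
position: [523.1, 175.2, 129.1]
ee_rot: [0.958, 0.286, 0.001, -0.001]
contact_force: [-1.1, -0.7, 10.9]
gripper_width: 12.6
```

```bash
python3 st.py
```

```text
13.07 pos [523.05 175.17 129.14] yaw 0.5799 tilt [0.0023 0.0022] F [-1.1  -0.74 10.91] T [-0.226  0.405 -0.042] w 12.6 q6 1.534 0.03
```

At yaw 0.58, about 0.68 rad past the stop and inside the release window (0.63–0.73). Letting up gently.

move_arm([
  {"gripper":-1,"xyz":[0,0,-0.2],"angular":[0,0,0]},
  {"gripper":-1,"xyz":[0,0,-0.4],"angular":[0,0,0]},
  {"gripper":-1,"xyz":[0,0,-0.6],"angular":[0,0,0]},
  {"gripper":-1,"xyz":[0,0,-0.7],"angular":[0,0,0]},
  {"gripper":-1,"xyz":[0,0,-0.7],"angular":[0,0,0]},
])

```text
clock: 13.7
position: [522.9, 175.1, 134.9]
ee_rot: [0.958, 0.286, 0.001, -0.001]
contact_force: [1.4, 1.1, 4.8]
gripper_width: 13.1
```

```bash
python3 st.py
```

```text
13.7 pos [522.92 175.1  134.89] yaw 0.5794 tilt [0.0016 0.0021] F [1.36 1.07 4.84] T [ 0.311 -0.262  0.019] w 13.1 q6 1.534 0.004
```

move_arm([
  {"gripper":-1,"xyz":[0,0,-0.15],"angular":[0,0,0]},
  {"gripper":-1,"xyz":[0,0,-0.2],"angular":[0,0,0]},
  {"gripper":-1,"xyz":[0,0,-0.2],"angular":[0,0,0]},
])

```text
clock: 14.08
position: [522.2, 174.1, 136.4]
ee_rot: [0.958, 0.286, -0.0, -0.0]
contact_force: [1.2, 1.4, 3.5]
gripper_width: 12.3
```

```bash
python3 st.py
```

```text
14.07 pos [522.2  174.08 136.36] yaw 0.5791 tilt [-0.0005  0.0002] F [1.19 1.44 3.54] T [ 0.552 -0.165  0.002] w 12.3 q6 1.534 0.008
```

move_arm([
  {"gripper":-1,"xyz":[0,0,-0.15],"angular":[0,0,0]},
  {"gripper":-1,"xyz":[0,0,-0.3],"angular":[0,0,0]},
  {"gripper":-1,"xyz":[0,0,-0.3],"angular":[0,0,0]},
])

```text
clock: 14.45
position: [521.6, 173.3, 138.8]
ee_rot: [0.958, 0.285, -0.001, 0.0]
contact_force: [-0.3, -0.5, -1.8]
gripper_width: 12.6
```

```bash
python3 st.py
```

```text
14.45 pos [521.63 173.31 138.78] yaw 0.5788 tilt [-0.0022 -0.0011] F [-0.29 -0.45 -1.81] T [ 0.035 -0.003 -0.035] w 12.6 q6 1.534 0.0
```

The force is −1.8 N, close to the cap's weight, so it is released. Lifting straight out.

move_arm([
  {"gripper":-1,"xyz":[0,0,-0.25],"angular":[0,0,0]},
  {"gripper":-1,"xyz":[0,0,-0.5],"angular":[0,0,0]},
  {"gripper":-1,"xyz":[0,0,-0.75],"angular":[0,0,0]},
  {"gripper":-1,"xyz":[0,0,-0.75],"angular":[0,0,0]},
])

```text
clock: 14.95
position: [522.6, 174.0, 147.5]
ee_rot: [0.958, 0.286, 0.0, -0.0]
contact_force: [1.5, 0.4, -1.7]
gripper_width: 12.7
```

```bash
python3 st.py
```

```text
14.95 pos [522.6  173.98 147.45] yaw 0.5792 tilt [0.0005 0.0004] F [ 1.48  0.38 -1.74] T [-0.047 -0.018  0.027] w 12.7 q6 1.534 0.0
```

move_arm([
  {"gripper":-1,"xyz":[0,0,-0.5],"angular":[0,0,0]},
  {"gripper":-1,"xyz":[0,0,-1],"angular":[0,0,0]},
  {"gripper":-1,"xyz":[0,0,-1.5],"angular":[0,0,0]},
  {"gripper":-1,"xyz":[0,0,-2.5],"angular":[0,0,0]},
  {"gripper":-1,"xyz":[0,0,-4],"angular":[0,0,0]},
  {"gripper":-1,"xyz":[0,0,-5],"angular":[0,0,0]},
  {"gripper":-1,"xyz":[0,0,-5],"angular":[0,0,0]},
])

```text
clock: 15.82
position: [523.0, 174.3, 198.5]
ee_rot: [0.958, 0.286, 0.001, -0.0]
contact_force: [-0.3, 0.2, -2.6]
gripper_width: 13.0
```

```bash
python3 st.py
python3 - <<'E'
from bench import arm
import cv2,numpy as np
a=arm.get_image("scene")[0][130:370,280:520]; b=arm.get_image("side")[0][150:390,210:450]
cv2.imwrite("pics/lift.png",cv2.resize(np.hstack([a,b]),(800,400)))
E
```

```text
15.82 pos [523.03 174.25 198.47] yaw 0.5793 tilt [0.0022 0.0014] F [-0.25  0.2  -2.56] T [-0.04  -0.019 -0.001] w 13.0 q6 1.534 0.0
```

View pics/lift.png

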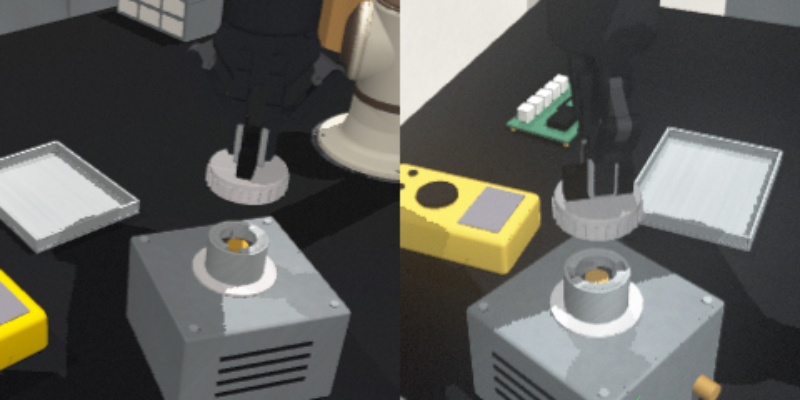

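The cap is out, held level with the bar up, and the open neck is visible at (238,245) left and (597,275) right. Now carrying it over the tray.

move_arm([
  {"gripper":-1,"xyz":[-1.5,2,0],"angular":[0,0,0]},
  {"gripper":-1,"xyz":[-4.5,6,0],"angular":[0,0,0]},
  {"gripper":-1,"xyz":[-7.5,10,0],"angular":[0,0,0]},
  {"gripper":-1,"xyz":[-10.5,14,0],"angular":[0,0,0]},
  {"gripper":-1,"xyz":[-13.5,18,0],"angular":[0,0,0]},
  {"gripper":-1,"xyz":[-16.5,22,0],"angular":[0,0,0]},
  {"gripper":-1,"xyz":[-19,25.5,0],"angular":[0,0,0]},
  {"gripper":-1,"xyz":[-20.7,27.7,0],"angular":[0,0,0]},
  {"gripper":-1,"xyz":[-21.2,28.4,0],"angular":[0,0,0]},
  {"gripper":-1,"xyz":[-21.2,28.4,0],"angular":[0,0,0]},
])

```text
clock: 17.18
position: [500.2, -179.9, 196.6]
ee_rot: [0.958, 0.285, -0.0, -0.0]
contact_force: [0.6, -0.2, -1.7]
gripper_width: 12.9
```

move_arm([
  {"gripper":-1,"xyz":[0,0,2],"angular":[0,0,0]},
  {"gripper":-1,"xyz":[0,0,5],"angular":[0,0,0]},
  {"gripper":-1,"xyz":[0,0,8],"angular":[0,0,0]},
  {"gripper":-1,"xyz":[0,0,11],"angular":[0,0,0]},
  {"gripper":-1,"xyz":[0,0,13.5],"angular":[0,0,0]},
  {"gripper":-1,"xyz":[0,0,14.5],"angular":[0,0,0]},
  {"gripper":-1,"xyz":[0,0,14.5],"angular":[0,0,0]},
  {"gripper":-1,"xyz":[0,0,14.5],"angular":[0,0,0]},
])

```text
clock: 18.18
position: [501.5, -179.7, 53.2]
ee_rot: [0.958, 0.286, 0.001, 0.001]
contact_force: [-0.5, -1.0, -0.9]
gripper_width: 12.7
```

```bash
python3 st.py
python3 - <<'E'
from bench import arm
from h import *
for n in("scene","side"):
    p,d=arm.get_image(n); c=arm.get_calibration(n); X=cloud(p,d,c["camera_matrix"],c["R"],c["t"]); z=X[...,2]
    near=(d>0)&(np.hypot(X[...,0]-501,X[...,1]+180)<110)
    m=near&(z>12)&(z<24)&(p.min(-1)>60); print(n,"tray wall",rect(X[m]))
    for a in range(50,108,4):
        m=near&(abs(z-a)<2)&(np.hypot(X[...,0]-501,X[...,1]+180)<45)
        if m.sum(): Q=X[m]; print("  z",a,m.sum(),Q[:,:2].min(0).round(0),Q[:,:2].max(0).round(0))
    K=c["camera_matrix"]; q=K@(np.array(c["R"])@np.array([501,-180,60.])+c["t"]); u,v=(q[:2]/q[2]).astype(int)
    cv2.imwrite(f"pics/t_{n}.png",cv2.resize(p[v-75:v+75,u-50:u+50],(400,600)))
cv2.imwrite("pics/t.png",np.hstack([cv2.imread("pics/t_scene.png"),cv2.imread("pics/t_side.png")]))
E
```

```text
18.18 pos [ 501.54 -179.69   53.22] yaw 0.58 tilt [ 0.0023 -0.0004] F [-0.48 -1.02 -0.91] T [ 0.012 -0.034  0.002] w 12.7 q6 2.19 -0.001
scene tray wall ([501.5, -179.0], [202.9, 162.1], 88.5)
  z 62 2 [ 497. -150.] [ 519. -147.]
  z 66 44 [ 481. -195.] [ 538. -143.]
  z 70 47 [ 484. -193.] [ 539. -144.]
  z 74 58 [ 477. -194.] [ 538. -141.]
  z 78 60 [ 477. -201.] [ 538. -142.]
  z 82 184 [ 470. -209.] [ 536. -144.]
  z 86 74 [ 475. -209.] [ 535. -145.]
  z 90 20 [ 495. -169.] [ 528. -159.]
  z 94 21 [ 498. -190.] [ 527. -159.]
  z 98 35 [ 487. -192.] [ 527. -158.]
  z 102 25 [ 487. -192.] [ 528. -158.]
  z 106 39 [ 486. -192.] [ 527. -159.]
side tray wall ([501.6, -177.8], [204.7, 160.5], 88.5)
  z 62 36 [ 468. -180.] [ 536. -142.]
  z 66 52 [ 469. -171.] [ 536. -141.]
  z 70 61 [ 468. -178.] [ 536. -140.]
  z 74 67 [ 469. -181.] [ 537. -141.]
  z 78 79 [ 470. -185.] [ 536. -141.]
  z 82 220 [ 469. -198.] [ 536. -144.]
  z 86 35 [ 478. -186.] [ 527. -157.]
  z 90 36 [ 478. -186.] [ 527. -157.]
  z 94 41 [ 477. -187.] [ 528. -155.]
  z 98 48 [ 478. -189.] [ 528. -156.]
  z 102 51 [ 478. -186.] [ 526. -156.]
  z 106 75 [ 478. -192.] [ 527. -156.]
```

View pics/t.png

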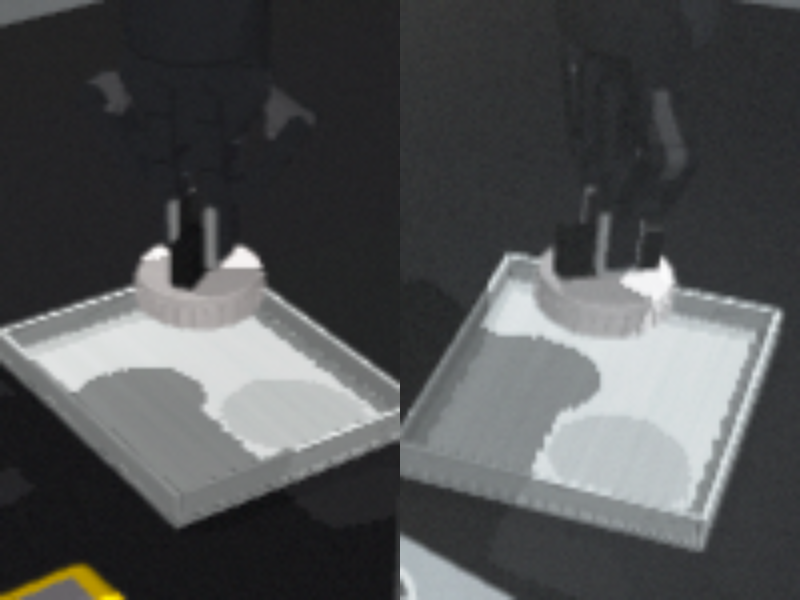

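The cap is over the tray's middle, face at z ≈ 83, so its underside is at about 57. I lower to about 5 mm above the floor, then feel for contact.

move_arm([
  {"gripper":-1,"xyz":[0,0,1.5],"angular":[0,0,0]},
  {"gripper":-1,"xyz":[0,0,3],"angular":[0,0,0]},
  {"gripper":-1,"xyz":[0,0,4.2],"angular":[0,0,0]},
  {"gripper":-1,"xyz":[0,0,4.7],"angular":[0,0,0]},
  {"gripper":-1,"xyz":[0,0,4.7],"angular":[0,0,0]},
  {"gripper":-1,"xyz":[0,0,4.7],"angular":[0,0,0]},
])

```text
clock: 19.02
position: [500.9, -179.9, 5.4]
ee_rot: [0.958, 0.286, 0.0, 0.0]
contact_force: [-0.3, -0.1, -1.8]
gripper_width: 12.8
```

```bash
python3 st.py
```

```text
19.02 pos [ 500.93 -179.91    5.45] yaw 0.5793 tilt [ 0.0009 -0.0002] F [-0.3  -0.13 -1.77] T [-0.001  0.027  0.005] w 12.8 q6 2.19 -0.0
```

move_arm([
  {"gripper":-1,"xyz":[0,0,0.1],"angular":[0,0,0]},
  {"gripper":-1,"xyz":[0,0,0.2],"angular":[0,0,0]},
  {"gripper":-1,"xyz":[0,0,0.3],"angular":[0,0,0]},
  {"gripper":-1,"xyz":[0,0,0.3],"angular":[0,0,0]},
])

```text
clock: 19.52
position: [500.4, -179.8, 2.1]
ee_rot: [0.958, 0.286, -0.0, -0.0]
contact_force: [-0.6, 0.2, -1.9]
gripper_width: 12.7
```

```bash
python3 st.py
```

```text
19.52 pos [ 500.4  -179.82    2.06] yaw 0.5792 tilt [-0.0001  0.    ] F [-0.65  0.25 -1.87] T [-0.068 -0.009  0.042] w 12.7 q6 2.19 -0.0
```

move_arm([
  {"gripper":-1,"xyz":[0,0,0.05],"angular":[0,0,0]},
  {"gripper":-1,"xyz":[0,0,0.1],"angular":[0,0,0]},
  {"gripper":-1,"xyz":[0,0,0.1],"angular":[0,0,0]},
])

```text
clock: 19.9
position: [500.4, -179.8, 1.1]
ee_rot: [0.958, 0.286, -0.0, -0.0]
contact_force: [0.1, 0.1, -2.2]
gripper_width: 12.5
```

```bash
python3 st.py
```

```text
19.9 pos [ 500.43 -179.84    1.06] yaw 0.5792 tilt [-0.0001 -0.    ] F [ 0.06  0.09 -2.22] T [ 0.036  0.02  -0.002] w 12.5 q6 2.19 0.0
```

move_arm([
  {"gripper":-1,"xyz":[0,0,0.05],"angular":[0,0,0]},
  {"gripper":-1,"xyz":[0,0,0.1],"angular":[0,0,0]},
  {"gripper":-1,"xyz":[0,0,0.1],"angular":[0,0,0]},
])

```text
clock: 20.27
position: [500.4, -179.9, 0.1]
ee_rot: [0.958, 0.286, -0.0, -0.0]
contact_force: [-0.4, -0.4, -1.7]
gripper_width: 13.0
```

```bash
python3 st.py
```

```text
20.27 pos [ 5.0043e+02 -1.7985e+02  6.0000e-02] yaw 0.5792 tilt [-0.0001  0.    ] F [-0.39 -0.38 -1.68] T [-0.037  0.019  0.018] w 13.0 q6 2.19 -0.0
```

move_arm([
  {"gripper":-1,"xyz":[0,0,0.05],"angular":[0,0,0]},
  {"gripper":-1,"xyz":[0,0,0.08],"angular":[0,0,0]},
  {"gripper":-1,"xyz":[0,0,0.08],"angular":[0,0,0]},
])

```text
clock: 20.65
position: [500.6, -179.9, -0.3]
ee_rot: [0.958, 0.286, 0.0, 0.0]
contact_force: [-0.4, 0.7, 2.4]
gripper_width: 12.7
```

```bash
python3 st.py
```

```text
20.65 pos [ 5.0056e+02 -1.7989e+02 -3.4000e-01] yaw 0.5794 tilt [ 0.0002 -0.0001] F [-0.39  0.73  2.44] T [0.192 0.365 0.02 ] w 12.7 q6 2.19 -0.005
```

Contact made: the force went from −1.7 to +2.4 N at z −0.3, as predicted. Releasing and lifting straight up.

move_arm([
  {"gripper":-0.5,"xyz":[0,0,0],"angular":[0,0,0]},
  {"gripper":-0.3,"xyz":[0,0,0],"angular":[0,0,0]},
  {"gripper":0.1,"xyz":[0,0,0],"angular":[0,0,0]},
  {"gripper":0.1,"xyz":[0,0,0],"angular":[0,0,0]},
  {"gripper":0.1,"xyz":[0,0,0],"angular":[0,0,0]},
  {"gripper":0.1,"xyz":[0,0,0],"angular":[0,0,0]},
])

```text
clock: 21.4
position: [500.5, -179.8, -0.7]
ee_rot: [0.958, 0.286, -0.0, 0.0]
contact_force: [0.9, 0.4, 0.0]
gripper_width: 47.3
```

move_arm([
  {"gripper":0.1,"xyz":[0,0,-1],"angular":[0,0,0]},
  {"gripper":0.1,"xyz":[0,0,-3],"angular":[0,0,0]},
  {"gripper":0.1,"xyz":[0,0,-6],"angular":[0,0,0]},
  {"gripper":0.1,"xyz":[0,0,-10],"angular":[0,0,0]},
  {"gripper":0.1,"xyz":[0,0,-14],"angular":[0,0,0]},
  {"gripper":0.1,"xyz":[0,0,-16],"angular":[0,0,0]},
  {"gripper":0.1,"xyz":[0,0,-16],"angular":[0,0,0]},
])

```text
clock: 22.28
position: [501.6, -179.9, 161.6]
ee_rot: [0.958, 0.286, 0.002, 0.001]
contact_force: [-0.3, -0.6, -0.7]
gripper_width: 47.1
```

```bash
python3 st.py
python3 - <<'E'
from bench import arm
from h import *
ims=[]
for n in("scene","side"):
    p,d=arm.get_image(n); c=arm.get_calibration(n); X=cloud(p,d,c["camera_matrix"],c["R"],c["t"]); z=X[...,2]
    near=(d>0)&(np.hypot(X[...,0]-501,X[...,1]+180)<60)
    for nm,lo,hi in(("face",26,34),("bar",51,60)):
        m=near&(z>lo)&(z<hi); print(n,nm,m.sum(),rect(X[m]) if m.sum()>5 else None,np.round(np.median(z[m]),1))
    ims.append(p)
cv2.imwrite("pics/end.png",cv2.resize(np.hstack(ims),(800,300)))
E
```

```text
22.27 pos [ 501.62 -179.95  161.65] yaw 0.5793 tilt [ 0.0051 -0.0004] F [-0.28 -0.63 -0.7 ] T [ 0.007  0.008 -0.01 ] w 47.1 q6 2.19 0.0
scene face 279 ([503.6, -175.2], [64.1, 65.6], 57.8) 30.0
scene bar 98 ([502.2, -177.8], [56.1, 14.9], 34.2) 55.4
side face 278 ([500.8, -167.4], [64.8, 50.5], 8.4) 27.8
side bar 113 ([502.7, -176.6], [53.5, 18.5], 34.5) 53.2
```

View pics/end.png

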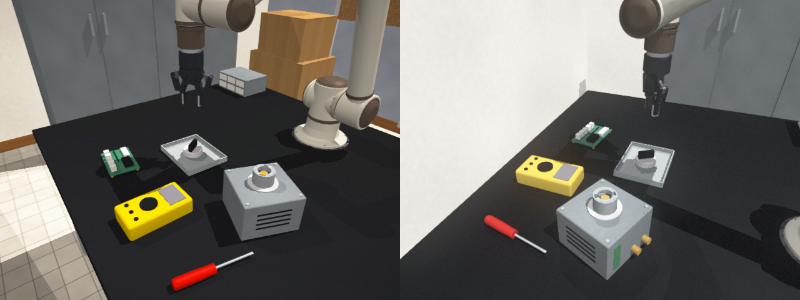

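The cap stands in the tray at (193,152) left and (645,160) right. Its face is at z ≈ 30 and its bar top at ≈ 55.5, both as they should be, and nothing else has moved. Handing in.

```bash
python3 -c "
from bench import arm
print(arm.job_done())"
```

```text
the job is handed in; nothing more can be done
None
```

The pressure cap is off the coolant unit and standing handle bar up near the middle of the steel tray. The job was handed in at about 22 s of the 67 s.

**How it went:**
- **Turning and pushing:** I turned the cap anticlockwise and felt the first stop at about 0.37 rad, where the twist reached −0.16 N m. I backed off 0.02 rad and pushed it down about 6.5 mm at 11 N. Keeping it down, I turned it about 0.68 rad past the stop; the end stop was not reached.
- **Lifting and placing:** It lifted straight out, with only about its own weight left on the wrist. I lowered it until it touched the tray floor at about 2.4 N, released it and raised the arm clear.

**Last checks:**
- **Cap:** From the scene camera the cap's face is at z ≈ 30 and its bar top at ≈ 55, as expected for standing on the tray floor. The side camera reads about 2 mm lower, which is its usual bias.
- **Other objects:** The meter, board and screwdriver look unmoved in the pictures. I did not measure them again.

**What disagreed:** The real fingertips sit about 35 mm behind the reported TCP. Because of that, my first close shut on air above the bar without touching anything. I measured the offset in the images and allowed for it from then on. A side load of up to about 5 N showed at the first stop and eased once the cap turned past it.

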